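# Strip a strap clamp down to its stud

### The job

One of the two strap clamps on the mould plate has a horseshoe washer under its slackened nut: strip that clamp, leaving the nut on the stud. Draw the horseshoe washer out sideways from under the nut, lift the strap off over the nut, then slide the coil spring straight up off the stud. Put all three on the floor of the steel parts tray without dropping them, washer and strap lying flat and the spring standing on end, and leave everything else where it is.

Things in the scene. Friction and masses are not known exactly. Their poses are not given: they have to be found in the camera images.
- setup: Fixed bench set-up: steel sub-plate 470 x 240 x 25 mm with a mould plate held by two strap clamps. Origin: at table height on the axis of the near clamp's upright stud. x runs along that clamp's strap from the heel block to the mould plate; the sub-plate spans x -125 to 345, y +-120 mm. The far clamp (x 240 mm) stays assembled and is one fixed piece.
- stud_tip (a point): Top of the near clamp's fixed upright stud, 129 mm over the table. Stud 14 mm thick; its hexagon nut (fixed, does not turn) is 24 mm over the corners, 115 to 127 mm over the table. A 27 mm collar, 8 mm high, surrounds the stud's foot on the sub-plate. Axes as setup.
- mould_top (a point): Centre of the mould plate's top face, 91 mm over the table, 120 mm from the stud along the set-up's x. The plate is 150 (x) x 200 (y) mm, so its edge is 45 mm from the stud's axis. Fixed.
- heel_top (a point): Centre of the fixed stepped heel block's top face, 35 (x) x 40 (y) mm, 91 mm over the table, 62.5 mm from the stud on the other side (set-up's -x); lower steps lead on to 110 mm from the stud.
- keeper: Loose bright steel horseshoe washer, 70 x 60 x 8 mm, 0.18 kg, lying on the strap round the stud (underside 103 mm over the table), 4 mm below the nut. Origin: centre of its underside; rounded back at -x, 17 mm slot opening at +x (inner end 3.5 mm to -x of the origin), flat parallel sides at y +-30 mm. It comes out only towards its own -x (heel block side); clear of the nut after 45 mm.
- strap: Loose black-finished steel clamp strap, 160 x 46 x 12 mm, 0.55 kg, long axis x, resting on the heel block and the mould plate (underside 91 mm over the table) across the top of the spring. Origin: centre of its underside, which is also the centre of its slot (40 mm along x, 30 mm along y) through which stud and nut pass.
- spring: Loose dark flat-wire steel coil spring, stiff, not loaded: outside 40 mm, bore 31 mm, 65.5 mm long, 0.09 kg, standing over the stud on the sub-plate (25 mm over the table, top at 90.5 mm), under the strap. Origin: centre of its lower end, z along its axis. Behaves as a rigid tube.
- tray: Fixed low steel parts tray, 260 (x) x 300 (y) x 22 mm, walls and floor 4 mm (rolled rim to 25 mm), origin: centre of its underside. It stands on the left or right of the robot, the set-up on the other side.
- block: Bystander lying in the tray along its -y wall: small steel step block, 60 (x) x 40 (y) x 44 mm, origin: centre of its underside. To be left alone.
- bolt: Bystander between tray and set-up: black socket-head bolt, 126 mm long, 24 mm head, lying along x, origin: under its middle.
- eyebolt: Bystander near the robot: steel lifting eye bolt lying flat, about 120 mm long, 74 mm wide, origin: under the centre of the eye.
- wrench: Bystander near the robot: open-end wrench, 200 mm, lying flat, origin: under its middle.
- mallet: Bystander at the right: soft-faced mallet, about 290 mm long, lying along x, head at +x, origin: under the handle.
- can: Bystander at the left: upright metal can, 60 mm thick, 170 mm high, origin: centre of its underside.

How it is judged:
By the outcome, as a careful person would: the job done as asked, in the order asked, and still so for the second after the job is handed in, with the robot touching nothing.
It also fails if it takes over 72 s, if anything falls off the work surface, if the arm or the gripper's body presses on something with over 40 N, if the wrist force passes 120 N, or if a joint passes its speed limit or range.

### The arm

A 7-joint arm with a two-finger parallel gripper is mounted at the origin on the work surface. World frame = base frame: x ahead of the robot, y to its left, z up, the work surface at z = 0. Lengths are in m, angles in rad, forces in N, time in s.
With the tool pointing down it reaches from about 0.425 to 0.8 m from the base axis. Payload 8.3 kg.
Tool frame: the origin (TCP) lies between the finger pads; the fingertips stand 22 mm ahead of it and the grasp point (between the pads) lies 3 mm ahead of it (manip.tip_reach is the distance from the TCP to the fingertips, in m); z points along the fingers, y is the line along which they close (so a half turn about z gives the same grasp; the last joint's range is limited). The gripper opens to 85 mm and grips with 20 to 120 N. Pads are 22 mm wide; open, the fingers measure 114 mm over their backs; the gripper's body (76 mm by 85 mm) begins 54 mm behind the grasp point. The pads swing forward as they close: fully open they stand 13 mm farther back than shut.
Start: joints at [1.22, 0.383, 0.016, 1.37, -0.006, 1.388, -0.046], TCP at [0.177, -0.599, 0.253] pointing down, gripper open.
Joint ranges: [-2.95, 2.95], [-0.25, 2.06], [-1.52, 1.56], [0.18, 2.33], [-1.44, 4.58], [0.02, 2.06], [-3.01, 3.01]. Speed limits (rad/s): [2.39, 2.39, 3.01, 3.01, 3.14, 3.14, 3.14].

### API

Orientations are given as a unit quaternion [x, y, z, w].
In Python, from plant import telemetry, vision, ticket, manip gives the robot as it stands. The module is installed in compiled form; this text tells all that it offers.
- The arm moves only by the shell command python3 -m crank 'ROWS' [FORCE]. ROWS is JSON, a list of rows, each an object with "delta_rot": the turn, a rotation vector about the tool's x, y, z in rad, a list of three; "offset": the shift along the tool's x, y, z in m, a list of three; "fingers": the opening, from -1 (shut) to 1 (fully open). In form: [{"delta_rot": [wx, wy, wz], "offset": [dx, dy, dz], "fingers": fingers}, ...]. A call has 1 to 5 rows; each row shifts and turns the commanded pose from where the row before left it, along the tool's axes as they then stand; what a row does not reach is not made up. A row lasts 1/8 s, in which the tool goes at most 62.5 mm and 10.7 degrees, less where a joint would pass 70% of its speed; a pose out of reach is approached as far as the arm can. A call is refused whole if a number of a shift passes 0.0625 or a number of a turn 0.188, either way. A call with a gripper value outside its range is refused whole. The fingers move at their own pace and stop on an object; FORCE is the grip in N (left out, the last holds). Time passes only in rows, so rows that do not move let the fingers close. It gives the time, the measured TCP pose, the force, the opening and the grip force at its end, in the units of the state.
- telemetry.observe(): the state, without advancing time (a new reading comes with each control period).
- vision.read_camera(name): name is "side" or "top"; returns the picture (400x640x3 uint8, red, green, blue); there is no depth.
- vision.camera_params(name): a dict with "fx", "fy", "cx", "cy" (pixels), "dist" ([k1, k2, p1, p2, k3] as OpenCV has them; the pictures are not rectified), "R" (3x3) and "t" (3): a world point X has camera coordinates R X + t. Camera axes: x right, y down, z forward; pixel columns grow to the right and rows downward; lengths in m; the calibration is good to about 2 mm. A picture is of the moment at which its call begins. camera_params takes no time and is no camera call.
- ticket.hand_in(): hands the job in; it is judged then, once.
Trained networks look in the newest picture that a camera, given by its name, has taken for a name from the list of things; names that differ only in an ending like _2 or _b are one class to them, and where a whole thing is asked for, a point or a joint stands for the part that bears it (a point fixed in the world has none). Each returns a list of dicts, best first, with "p" (0 to 1); they miss things now and then, are a little off and sometimes report something else, mostly with a low value. They report only what shows in the picture. A call takes as long as a camera call.
- vision.boxes_of(camera, label): "point" ([x, y, z] in m, in world coordinates, good to about 4 mm: the middle of the surface that is visible of it).
- vision.cut_out(camera, label): "pixels" (400x640 bool, what is visible of it).
The state is a dict: "time_s": time; "joint_pos": joint angles; "joint_vel": joint speeds; "joint_torque": joint torques, N m; "eef_pos": TCP position; "tool_rot": TCP orientation; "contact_force": force on the tool from outside, world axes, zero at the start; "ft_torque": the same for the moment, N m; "grip_width": finger opening in m; "grasp_force": force on a finger pad.
Only numpy, scipy, OpenCV 4.12 (cv2) and the standard library are available. Lean on these libraries where they do the work, as an engineer would, in place of code of your own. Each camera call takes 0.05 s, during which the arm holds its last target. There are 200 camera calls.

## Working session

There is one attempt and no reset: what is moved stays moved. The work goes in short steps, Python scripts to look and compute and a shell command to move; the robot and the scene stay as the last step left them, time stands still between calls to the robot, and variables do not carry over. Pictures are saved under pics/ and viewed, at most 10 in all, crops included, and the job is handed in when it is done.

```bash
mkdir -p pics; python3 - <<'E'
from plant import telemetry, vision, manip
import cv2, numpy as np
s=telemetry.observe()
for k in ("time_s","eef_pos","tool_rot","contact_force","grip_width"): print(k,s[k])
print(manip.tip_reach)
for c in ("top","side"):
    im=vision.read_camera(c); cv2.imwrite(f"pics/{c}0.png",im[:,:,::-1])
    p=vision.camera_params(c); print(c,{k:np.round(v,4).tolist() for k,v in p.items()})
    for n in ("keeper","strap","spring","stud_tip","mould_top","heel_top","tray","block","bolt","can","mallet","eyebolt","wrench"):
        try: print(c,n,[(np.round(d["point"],3).tolist(),round(d["p"],2)) for d in vision.boxes_of(c,n)[:2]])
        except Exception as e: print(n,e)
E
```

```text
time_s 0.0
eef_pos [ 0.17729916 -0.59885294  0.25229965]
tool_rot [ 9.89661925e-01  1.43416722e-01 -1.51900176e-04 -9.46440962e-04]
contact_force [-0.8865369  -0.46521464 -0.59152521]
grip_width 0.08514537224735585
0.022
top {'fx': 462.7885, 'fy': 462.7885, 'cx': 317.584, 'cy': 195.8849, 'dist': [-0.0765, 0.0, 0.0, 0.0, 0.0], 'R': [[0.0206, -0.9998, -0.0046], [-0.9969, -0.0201, -0.0755], [0.0754, 0.0061, -0.9971]], 't': [-0.0345, 0.4755, 1.4207]}
top keeper [([0.549, 0.264, 0.113], 0.83), ([0.607, -0.373, 0.034], 0.61)]
top strap [([0.589, 0.266, 0.104], 0.82)]
top spring []
top stud_tip [([0.666, 0.243, 0.025], 0.68), ([0.584, -0.002, 0.022], 0.37)]
top mould_top [([0.666, 0.24, 0.022], 0.86), ([0.498, -0.54, 0.031], 0.73)]
top heel_top [([0.664, 0.249, 0.024], 0.9), ([0.284, -0.392, 0.009], 0.17)]
top tray [([0.544, -0.25, 0.005], 0.56)]
top block [([0.607, -0.372, 0.033], 0.72)]
top bolt [([0.584, -0.0, 0.022], 0.6)]
top can [([0.509, 0.492, 0.154], 0.97)]
top mallet [([0.502, -0.545, 0.033], 0.82)]
top eyebolt [([0.3, 0.362, 0.023], 0.78)]
top wrench [([0.283, -0.392, 0.008], 0.6
[... 227 characters left out ...]
6036]}
side keeper [([0.546, 0.254, 0.106], 0.66)]
side strap [([0.565, 0.25, 0.1], 0.7)]
side spring [([0.658, 0.211, 0.022], 0.56)]
side stud_tip [([0.664, 0.208, 0.019], 0.75)]
side mould_top [([0.659, 0.208, 0.024], 0.86), ([0.544, 0.254, 0.107], 0.47)]
side heel_top [([0.658, 0.206, 0.02], 0.93)]
side tray [([0.543, -0.256, 0.008], 0.58)]
side block [([0.6, -0.386, 0.029], 0.79), ([0.566, 0.249, 0.099], 0.65)]
side bolt [([0.579, -0.005, 0.018], 0.76), ([0.6, -0.388, 0.034], 0.47)]
side can [([0.509, 0.478, 0.095], 0.76), ([0.544, -0.255, 0.005], 0.59)]
side mallet [([0.488, -0.554, 0.032], 0.79)]
side eyebolt []
side wrench [([0.509, 0.476, 0.094], 0.7), ([0.312, -0.396, 0.006], 0.55)]
```

```bash
python3 - <<'E'
import cv2
for c in ("top","side"):
    im=cv2.imread(f"pics/{c}0.png")
    if c=="top": im=cv2.resize(im,(800,500),interpolation=cv2.INTER_CUBIC)
    else: im=cv2.resize(im,(800,500),interpolation=cv2.INTER_CUBIC)
    cv2.imwrite(f"pics/{c}0b.png",im)
E
```

```text
(no output)
```

View pics/top0b.png

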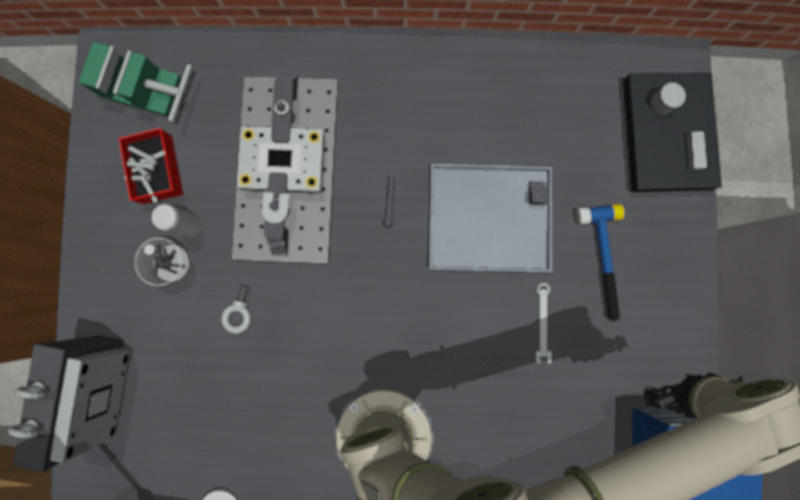

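View pics/side0b.png

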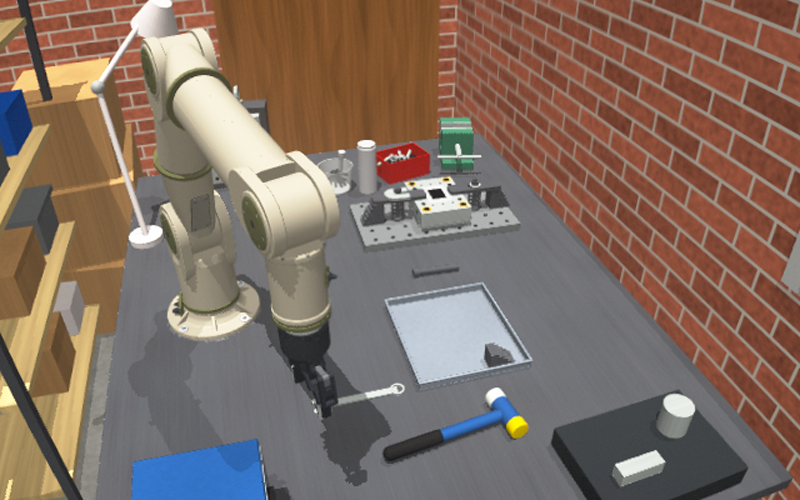

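The pictures show the set-up on the left (near clamp with the bright horseshoe at about (275,207) in the enlarged top view), the tray on the right at (490,218) with the block at (537,192), and the heel towards the robot. Next I measure the set-up, the keeper and the tray exactly.

```bash
cat > h.py <<'E'
from plant import telemetry, vision, manip
import cv2, numpy as np
from scipy.spatial.transform import Rotation as Rn
def ray(c,uv):
    p=vision.camera_params(c);K=np.array([[p["fx"],0,p["cx"]],[0,p["fy"],p["cy"]],[0,0,1]])
    n=cv2.undistortPoints(np.asarray(uv,float).reshape(-1,1,2),K,np.array(p["dist"])).reshape(-1,2)
    R=np.array(p["R"]);t=np.array(p["t"])
    return -R.T@t, np.c_[n,np.ones(len(n))]@R
def onz(c,uv,z):
    C,d=ray(c,uv); return C+d*((z-C[2])/d[:,2])[:,None]
def proj(c,X):
    p=vision.camera_params(c);K=np.array([[p["fx"],0,p["cx"]],[0,p["fy"],p["cy"]],[0,0,1]])
    return cv2.projectPoints(np.asarray(X,float).reshape(-1,1,3),cv2.Rodrigues(np.array(p["R"]))[0],np.array(p["t"]),K,np.array(p["dist"]))[0].reshape(-1,2)
def mask(c,n):
    L=vision.cut_out(c,n); return (L[0]["pixels"],L[0]["p"]) if L else (None,0)
def rect(c,m,z):
    v,u=np.nonzero(m); P=onz(c,np.c_[u,v],z)[:,:2]
    return cv2.minAreaRect((P*1000).astype(np.float32))
E
python3 - <<'E'
from h import *
cut={}
for c in ("top","side"):
    vision.read_camera(c)
    for n,z in (("setup",.025),("keeper",.111),("strap",.103),("tray",.025),("block",.044),("spring",.09)):
        m,p=mask(c,n)
        if m is None: print(c,n,"none");continue
        cut[c+n]=m
        v,u=np.nonzero(m)
        print(c,n,round(p,2),m.sum(),"uv",u.min(),u.max(),v.min(),v.max(),rect(c,m,z))
np.savez("cuts.npz",**cut)
a=cv2.imread("pics/top0.png")[50:220,170:290];b=cv2.imread("pics/side0.png")[110:210,270:430]
cv2.imwrite("pics/ct.png",cv2.resize(a,None,fx=3.5,fy=3.5,interpolation=cv2.INTER_CUBIC))
cv2.imwrite("pics/cs.png",cv2.resize(b,None,fx=5,fy=5,interpolation=cv2.INTER_CUBIC))
E
```

```text
top setup 0.78 10317 uv 185 269 60 209 ((666.707763671875, 260.3021240234375), (244.63572692871094, 478.55169677734375), 88.8319091796875)
top keeper 0.8 331 uv 210 230 154 176 ((554.2518920898438, 263.077392578125), (65.18052673339844, 59.454978942871094), 1.062697410583496)
top strap 0.59 492 uv 211 229 137 190 ((559.5068969726562, 263.6298828125), (45.87419509887695, 158.77157592773438), 87.77268981933594)
top tray none
top block 0.59 264 uv 423 437 145 164 ((609.2562866210938, -369.1630554199219), (59.7785758972168, 43.53700256347656), 0.030342578887939453)
top spring none
side setup 0.92 5061 uv 280 415 142 201 ((679.8920288085938, 292.60894775390625), (377.19915771484375, 511.9006652832031), 89.72303771972656)
side keeper 0.7 152 uv 307 327 150 160 ((552.0262451171875, 257.1254577636719), (74.03521728515625, 72.59056854248047), 82.82213592529297)
side strap 0.48 232 uv 297 340 152 164 ((556.9263916015625, 252.88006591796875), (66.0250244140625, 160.0562744140625), 86.36920166015625)
side tray 0.78 6398 uv 308 425 226 312 ((549.8670043945312, -267.194580078125), (327.2942199707031, 271.6579284667969), 89.43453216552734)
side block 0.62 267 uv 297 340 151 164 ((586.8324584960938, 354.85382080078125), (74.6153564453125, 171.59678649902344), 87.94085693359375)
side spring none
```

View pics/ct.png

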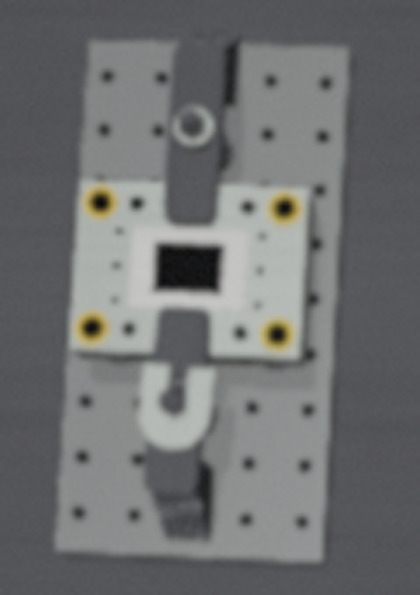

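View pics/cs.png

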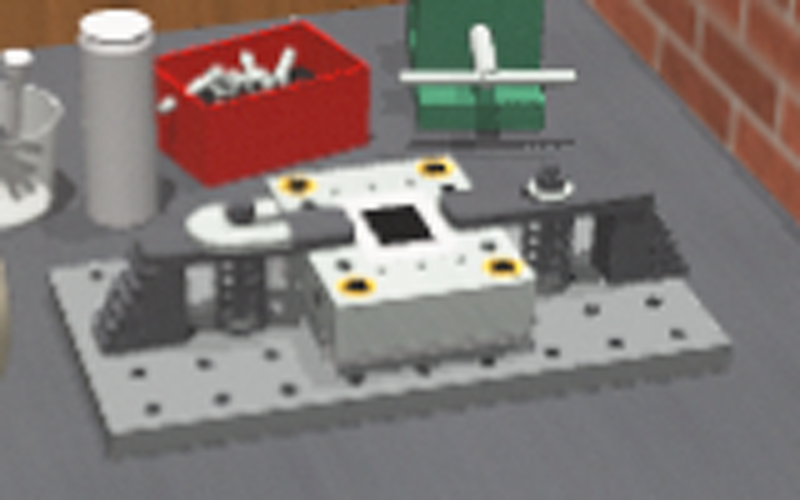

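```bash
python3 - <<'E'
from h import *
from scipy.optimize import least_squares
f=lambda a:(np.array(a)+.5)/3.5-.5+[170,50]
sub=[(90,40),(350,46),(323,560),(55,551)]; subL=[(345,120),(345,-120),(-125,-120),(-125,120)]
mo=[(80,180),(311,187),(302,358),(72,352)]; moL=[(195,100),(195,-100),(45,-100),(45,100)]
P=np.r_[onz("top",f(sub),.025),onz("top",f(mo),.091)][:,:2]*1000; L=np.r_[subL,moL].astype(float)
def fit(P,L):
    g=lambda q:((L@np.array([[np.cos(q[2]),np.sin(q[2])],[-np.sin(q[2]),np.cos(q[2])]])+q[:2])-P).ravel()
    r=least_squares(g,[556,262,0],loss="soft_l1"); return r.x,np.degrees(r.x[2]),r.fun.reshape(-1,2).round(1).tolist()
print("all",fit(P,L));print("sub",fit(P[:4],L[:4]));print("mould",fit(P[4:],L[4:]))
g=lambda a:(np.array(a)+.5)/5-.5+[270,110]
S=np.r_[onz("side",g([(52,270),(110,440),(732,345)]),.025),onz("side",g([(315,255),(335,308),(533,275),(268,180),(462,157)]),.091)]
print("side",(S*1000).round(1).tolist())
SL=np.array([(-125,120),(-125,-120),(345,-120)],float); print(fit(S[:3,:2]*1000,SL))
print("stud tip top view",onz("top",f([(176,383)]),.129)*1000,"side",onz("side",g([(243,208)]),.129)*1000)
d=np.load("cuts.npz"); m=d["sidetray"]; k=cv2.convexHull(np.argwhere(m)[:,::-1].astype(np.int32)); q=cv2.approxPolyDP(k,6,True).reshape(-1,2)
print(q.tolist(),(onz("side",q,.025)*1000).round(0).tolist())
t=(np.array([(430,164),(552,166),(552,271),(429,269)])+.5)*.8-.5
print("tray top",(onz("top",t,.025)*1000).round(0).tolist())
E
```

```text
all (array([ 5.54537674e+02,  2.62452376e+02, -1.81046001e-02]), np.float64(-1.0373171777237522), [[0.6, 0.3], [-0.5, -0.4], [-2.0, -1.5], [-0.6, -1.0], [0.6, -0.4], [0.6, 0.6], [-0.4, 0.6], [1.3, 2.6]])
sub (array([ 5.55119085e+02,  2.63275392e+02, -1.95708980e-02]), np.float64(-1.1213298581587645), [[1.3, 0.6], [-0.1, -0.1], [-1.6, -0.5], [0.1, -0.0]])
mould (array([ 5.54048685e+02,  2.61007536e+02, -1.23525080e-02]), np.float64(-0.7077465738537527), [[-0.5, -0.7], [0.7, 0.3], [-0.4, -0.6], [0.2, 1.4]])
side [[438.4, 385.0, 25.0], [427.7, 137.4, 25.0], [898.4, 134.1, 25.0], [606.7, 236.9, 91.0], [598.1, 159.7, 91.0], [749.0, 164.9, 91.0], [606.2, 360.2, 91.0], [762.3, 355.1, 91.0]]
(array([ 5.56550290e+02,  2.61532348e+02, -2.31551900e-02]), np.float64(-1.3266946606698475), [[-4.1, -0.6], [1.1, 7.1], [0.2, -0.6]])
stud tip top view [[568.98799015 259.75371921 129.        ]] side [[556.95833982 253.08880234 129.        ]]
[[424, 293], [335, 312], [308, 240], [386, 226]] [[668.0, -427.0, 25.0], [414.0, -427.0, 25.0], [423.0, -111.0, 25.0], [682.0, -110.0, 25.0]]
tray top [[681.0, -103.0, 25.0], [683.0, -410.0, 25.0], [419.0, -410.0, 25.0], [418.0, -105.0, 25.0]]
```

```bash
cat >> h.py <<'E'
def goal(x,y,z,yaw=-1.1):
    s=telemetry.observe(); R=Rn.from_quat(s["tool_rot"]); T=Rn.from_euler("z",yaw,degrees=True)*Rn.from_euler("x",180,degrees=True)
    print("t",round(s["time_s"],2),"pos",np.round(s["eef_pos"],4),"w",round(s["grip_width"],4),"gf",round(s["grasp_force"],1),"F",np.round(s["contact_force"],1))
    print(" offset(tool) mm",(R.inv().apply(np.array([x,y,z])-s["eef_pos"])*1000).round(1)," rot",(R.inv()*T).as_rotvec().round(4))
E
python3 -m crank '[{"delta_rot":[0,0,0.154],"offset":[0.055,-0.025,0],"fingers":1},{"delta_rot":[0,0,0.154],"offset":[0.055,-0.03,0],"fingers":1},{"delta_rot":[0,0,0],"offset":[0.045,-0.04,0],"fingers":1},{"delta_rot":[0,0,0],"offset":[0.045,-0.045,0],"fingers":1},{"delta_rot":[0,0,0],"offset":[0.045,-0.045,0],"fingers":1}]' 60
python3 -c "from h import *; goal(.55,.26,.2)"
```

```text
time_s: 2.72
eef_pos: [0.4107, -0.3955, 0.2535]
tool_rot: [1.0, -0.01, 0.0, 0.0]
contact_force: [0.6, -0.9, 0.7]
grip_width: 0.0854
grasp_force: 0.0
t 2.73 pos [ 0.4107 -0.3955  0.2535] w 0.0854 gf 0.0 F [ 0.6 -0.9  0.7]
 offset(tool) mm [ 126.  -658.2   53.3]  rot [ 0.0004 -0.0004 -0.0011]
```

```bash
python3 -m crank '[{"delta_rot":[0,0,0],"offset":[0.012,-0.06,0],"fingers":1},{"delta_rot":[0,0,0],"offset":[0.012,-0.06,0],"fingers":1},{"delta_rot":[0,0,0],"offset":[0.012,-0.06,0],"fingers":1},{"delta_rot":[0,0,0],"offset":[0.012,-0.06,0],"fingers":1},{"delta_rot":[0,0,0],"offset":[0.012,-0.06,0],"fingers":1}]' >/dev/null
python3 -m crank '[{"delta_rot":[0,0,0],"offset":[0.012,-0.06,0],"fingers":1},{"delta_rot":[0,0,0],"offset":[0.012,-0.06,0],"fingers":1},{"delta_rot":[0,0,0],"offset":[0.012,-0.06,0.01],"fingers":1},{"delta_rot":[0,0,0],"offset":[0.012,-0.06,0.02],"fingers":1},{"delta_rot":[0,0,0],"offset":[0.012,-0.06,0.03],"fingers":1}]' >/dev/null
python3 -m crank '[{"delta_rot":[0,0,0],"offset":[0.012,-0.055,0.03],"fingers":1},{"delta_rot":[0,0,0],"offset":[0,0,0],"fingers":1}]'
python3 - <<'E'
from h import *
goal(.564,.2625,.112)
vision.read_camera("side"); 
for n in ("keeper","strap"):
    m,p=mask("side",n)
    print(n,[(np.round(d["point"],3).tolist(),round(d["p"],2)) for d in vision.boxes_of("side",n)[:2]])
    if m is not None: print(p,rect("side",m,.111))
E
```

```text
time_s: 4.22
eef_pos: [0.55, 0.2525, 0.1634]
tool_rot: [1.0, -0.006, -0.003, -0.001]
contact_force: [0.4, -0.6, 0.1]
grip_width: 0.0855
grasp_force: 0.0
t 4.22 pos [0.55   0.2525 0.1634] w 0.0855 gf 0.0 F [ 0.4 -0.6  0.1]
 offset(tool) mm [ 14.2 -10.1  51.3]  rot [-0.0012  0.0064  0.0066]
keeper []
0.57 ((552.24755859375, 254.35423278808594), (47.989627838134766, 64.59905242919922), 83.5551986694336)
strap [([0.563, 0.249, 0.101], 0.55)]
0.82 ((554.0045776367188, 238.63589477539062), (67.86126708984375, 160.28282165527344), 85.86725616455078)
```

```bash
python3 -m crank '[{"delta_rot":[0,0.006,0.006],"offset":[0.014,-0.01,0],"fingers":1},{"delta_rot":[0,0,0],"offset":[0,0,0.026],"fingers":1},{"delta_rot":[0,0,0],"offset":[0,0,0.025],"fingers":1},{"delta_rot":[0,0,0],"offset":[0,0,0],"fingers":1}]'
python3 - <<'E'
from h import *
goal(.564,.2625,.112)
im=vision.read_camera("side"); cv2.imwrite("pics/s1.png",cv2.resize(im[100:210,250:410,::-1],None,fx=5,fy=5,interpolation=cv2.INTER_CUBIC))
E
```

```text
time_s: 4.97
eef_pos: [0.567, 0.2549, 0.1151]
tool_rot: [1.0, -0.014, 0.002, 0.001]
contact_force: [-0.5, -0.4, 0.1]
grip_width: 0.0854
grasp_force: 0.0
t 4.97 pos [0.567  0.2549 0.1151] w 0.0854 gf 0.0 F [-0.5 -0.4  0.1]
 offset(tool) mm [-3.2 -7.5  3.1]  rot [ 0.0019 -0.0042 -0.0092]
```

View pics/s1.png

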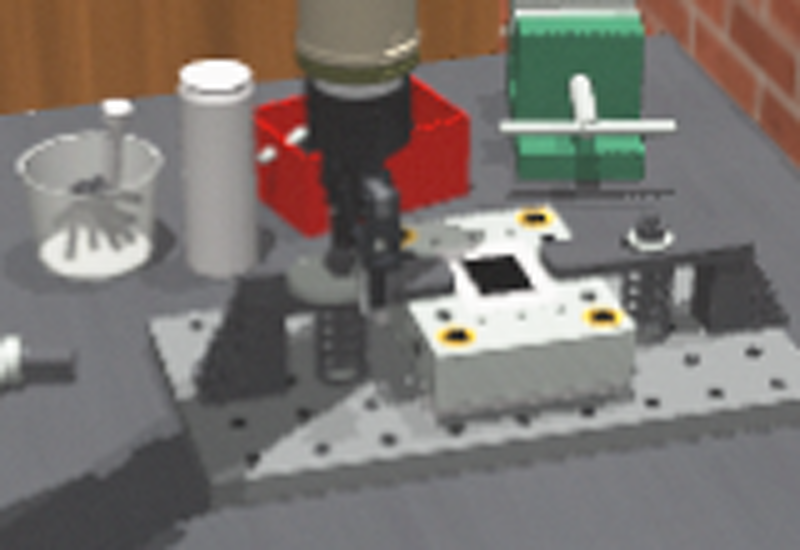

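```bash
python3 -m crank '[{"delta_rot":[0.002,-0.004,-0.009],"offset":[-0.003,-0.0075,0.003],"fingers":1},{"delta_rot":[0,0,0],"offset":[0,0,0],"fingers":1},{"delta_rot":[0,0,0],"offset":[0,0,0],"fingers":1}]'
python3 -c "from h import *; goal(.564,.2625,.112)"
```

```text
time_s: 5.4
eef_pos: [0.5648, 0.265, 0.1137]
tool_rot: [1.0, -0.008, 0.001, -0.001]
contact_force: [-0.0, -0.9, 0.3]
grip_width: 0.0856
grasp_force: 0.0
t 5.4 pos [0.5648 0.265  0.1137] w 0.0856 gf 0.0 F [-0.  -0.9  0.3]
 offset(tool) mm [-0.7  2.5  1.7]  rot [-0.0024 -0.0029  0.0024]
```

```bash
python3 -m crank '[{"delta_rot":[0,0,0],"offset":[0,0.001,0.002],"fingers":1},{"delta_rot":[0,0,0],"offset":[0,0,0],"fingers":0.4},{"delta_rot":[0,0,0],"offset":[0,0,0],"fingers":0.4},{"delta_rot":[0,0,0],"offset":[0,0,0],"fingers":0.4}]' 40
python3 -m crank '[{"delta_rot":[0,0,0],"offset":[0,0,0],"fingers":0.1},{"delta_rot":[0,0,0],"offset":[0,0,0],"fingers":0.1},{"delta_rot":[0,0,0],"offset":[0,0,0],"fingers":-0.2},{"delta_rot":[0,0,0],"offset":[0,0,0],"fingers":-0.2}]' 40
python3 -c "from h import *; goal(.564,.2625,.112)"
```

```text
time_s: 5.9
eef_pos: [0.5646, 0.2636, 0.1111]
tool_rot: [1.0, -0.009, 0.001, -0.001]
contact_force: [-0.0, -0.0, 1.6]
grip_width: 0.0602
grasp_force: 18.4
time_s: 6.4
eef_pos: [0.5647, 0.2636, 0.1114]
tool_rot: [1.0, -0.009, 0.001, -0.001]
contact_force: [-1.1, -1.9, 5.9]
grip_width: 0.0592
grasp_force: 42.0
t 6.4 pos [0.5647 0.2636 0.1114] w 0.0592 gf 42.0 F [-1.1 -1.9  5.9]
 offset(tool) mm [-0.7  1.1 -0.6]  rot [-0.002  -0.0025  0.002 ]
```

```bash
python3 -m crank '[{"delta_rot":[0,0,0],"offset":[0,0,-0.0015],"fingers":-0.2},{"delta_rot":[0,0,0],"offset":[0,0,0],"fingers":-0.2},{"delta_rot":[0,0,0],"offset":[-0.006,0,0],"fingers":-0.2},{"delta_rot":[0,0,0],"offset":[-0.006,0,0],"fingers":-0.2}]' 60
python3 -c "from h import *; goal(.5,.2625,.1135)"
```

```text
time_s: 6.9
eef_pos: [0.5518, 0.264, 0.1121]
tool_rot: [1.0, -0.008, 0.001, -0.001]
contact_force: [0.2, -0.3, -2.0]
grip_width: 0.0588
grasp_force: 63.7
t 6.9 pos [0.5518 0.264  0.1121] w 0.0588 gf 63.7 F [ 0.2 -0.3 -2. ]
 offset(tool) mm [-51.8   2.3  -1.4]  rot [-0.0019 -0.0014  0.0023]
```

```bash
python3 -m crank '[{"delta_rot":[0,0,0],"offset":[-0.008,0,-0.0005],"fingers":-0.2},{"delta_rot":[0,0,0],"offset":[-0.01,0,0],"fingers":-0.2},{"delta_rot":[0,0,0],"offset":[-0.012,0,0],"fingers":-0.2},{"delta_rot":[0,0,0],"offset":[-0.014,0,0],"fingers":-0.2},{"delta_rot":[0,0,0],"offset":[-0.008,0,0],"fingers":-0.2}]' 60
python3 -c "from h import *; goal(.5,.2625,.1135)"
```

```text
time_s: 7.52
eef_pos: [0.4993, 0.2648, 0.1129]
tool_rot: [1.0, -0.008, 0.001, -0.001]
contact_force: [0.4, 0.7, -2.0]
grip_width: 0.0585
grasp_force: 63.8
t 7.53 pos [0.4993 0.2648 0.1129] w 0.0585 gf 63.8 F [ 0.4  0.7 -2. ]
 offset(tool) mm [ 0.8  2.3 -0.6]  rot [-0.0017 -0.0017  0.0027]
```

```bash
python3 - <<'E'
from h import *
px=(np.array([[365,312],[380,312]])+.5)/5-.5+[250,100]
C,d=ray("side",px)
for y in (.198,.205,.212):
    print(y,(C+d*((y-C[1])/d[:,1])[:,None]).round(4).tolist())
E
python3 -m crank '[{"delta_rot":[0,0,0],"offset":[0.008,0,0],"fingers":-0.2},{"delta_rot":[0,0,0],"offset":[0,0,0.001],"fingers":-0.2},{"delta_rot":[0,0,0],"offset":[0,0,0.001],"fingers":-0.2},{"delta_rot":[0,0,0],"offset":[0,0,0],"fingers":-0.2}]' 40
python3 -c "from h import *; goal(.507,.2635,.1114)"
```

```text
0.198 [[0.5578, 0.198, 0.1138], [0.5688, 0.198, 0.1121]]
0.205 [[0.5597, 0.205, 0.1098], [0.5709, 0.205, 0.108]]
0.212 [[0.5617, 0.212, 0.1057], [0.5729, 0.212, 0.1039]]
time_s: 8.02
eef_pos: [0.5097, 0.2642, 0.1116]
tool_rot: [1.0, -0.009, 0.002, -0.001]
contact_force: [0.2, -2.2, 4.8]
grip_width: 0.0585
grasp_force: 64.4
t 8.03 pos [0.5097 0.2642 0.1116] w 0.0585 gf 64.4 F [ 0.2 -2.2  4.8]
 offset(tool) mm [-2.6  0.8  0.2]  rot [-0.0021 -0.0035  0.0008]
```

```bash
python3 -m crank '[{"delta_rot":[0,0,0],"offset":[0,0,0],"fingers":0.6},{"delta_rot":[0,0,0],"offset":[0,0,0],"fingers":0.6},{"delta_rot":[0,0.002,0],"offset":[0,0,-0.0105],"fingers":0.6},{"delta_rot":[0,0,0],"offset":[0,0,0],"fingers":0.6},{"delta_rot":[0,0,0],"offset":[0,0,0],"fingers":0.6}]' 40
python3 -c "from h import *; goal(.507,.2635,.122)"
```

```text
time_s: 8.65
eef_pos: [0.5086, 0.2647, 0.1216]
tool_rot: [1.0, -0.009, 0.002, -0.001]
contact_force: [-0.1, -0.4, -0.3]
grip_width: 0.0681
grasp_force: 0.0
t 8.65 pos [0.5086 0.2647 0.1216] w 0.0681 gf 0.0 F [-0.1 -0.4 -0.3]
 offset(tool) mm [-1.6  1.2 -0.4]  rot [-0.0022 -0.0045  0.0021]
```

```bash
python3 -m crank '[{"delta_rot":[0,0,0],"offset":[0,0,0],"fingers":0.3},{"delta_rot":[0,0,0],"offset":[0,0,0],"fingers":-0.2},{"delta_rot":[0,0,0],"offset":[0,0,0],"fingers":-0.2},{"delta_rot":[0,0,0],"offset":[0,0,-0.005],"fingers":-0.2},{"delta_rot":[0,0,0],"offset":[0,0,-0.01],"fingers":-0.2}]' 60
python3 - <<'E'
from h import *
goal(.507,.2635,.122)
im=vision.read_camera("side"); cv2.imwrite("pics/s2.png",cv2.resize(im[110:190,250:370,::-1],None,fx=6,fy=6,interpolation=cv2.INTER_CUBIC))
E
```

```text
time_s: 9.28
eef_pos: [0.508, 0.2643, 0.1361]
tool_rot: [1.0, -0.009, 0.001, -0.001]
contact_force: [-0.1, 0.8, -1.3]
grip_width: 0.0577
grasp_force: 63.8
t 9.28 pos [0.508  0.2643 0.1361] w 0.0577 gf 63.8 F [-0.1  0.8 -1.3]
 offset(tool) mm [-1.   0.8 14.1]  rot [-0.0014 -0.0025  0.0021]
```

View pics/s2.png

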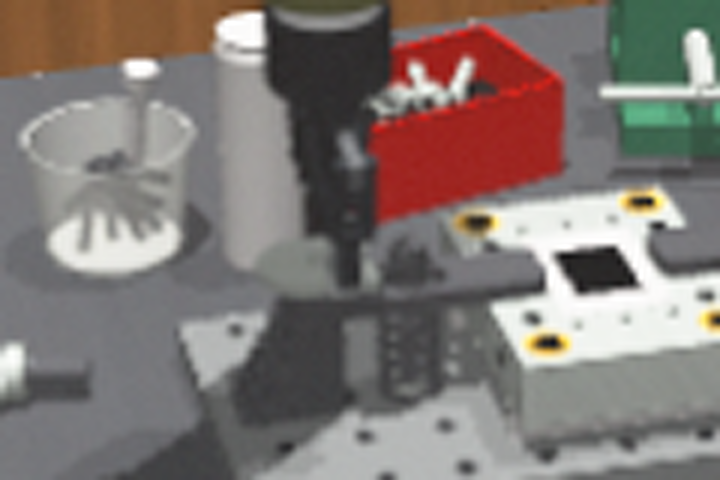

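```bash
python3 -m crank '[{"delta_rot":[0,0,0],"offset":[0,0,-0.04],"fingers":-0.2},{"delta_rot":[0,0,0],"offset":[0.002,0.04,-0.03],"fingers":-0.2},{"delta_rot":[0,0,0],"offset":[0.003,0.06,0],"fingers":-0.2},{"delta_rot":[0,0,0],"offset":[0.003,0.06,0],"fingers":-0.2},{"delta_rot":[0,0,0],"offset":[0.003,0.06,0],"fingers":-0.2}]' 60 >/dev/null
python3 -m crank '[{"delta_rot":[0,0,0],"offset":[0,0.06,0],"fingers":-0.2},{"delta_rot":[0,0,0],"offset":[0,0.06,0],"fingers":-0.2},{"delta_rot":[0,0,0],"offset":[0,0.06,0],"fingers":-0.2},{"delta_rot":[0,0,0],"offset":[0,0.06,0],"fingers":-0.2},{"delta_rot":[0,0,0],"offset":[0,0.06,0.02],"fingers":-0.2}]' 60 > /dev/null
python3 -m crank '[{"delta_rot":[0,0,0],"offset":[0,0.05,0.03],"fingers":-0.2},{"delta_rot":[0,0,0],"offset":[0,0.02,0.03],"fingers":-0.2},{"delta_rot":[0,0,0],"offset":[0,0,0],"fingers":-0.2}]' 60
python3 -c "from h import *; goal(.50,-.33,.0226)"
```

```text
time_s: 10.95
eef_pos: [0.507, -0.326, 0.1226]
tool_rot: [1.0, -0.01, -0.0, -0.002]
contact_force: [-0.0, -0.1, -1.7]
grip_width: 0.058
grasp_force: 64.7
t 10.95 pos [ 0.507  -0.326   0.1226] w 0.058 gf 64.7 F [-0.  -0.1 -1.7]
 offset(tool) mm [-6.8  4.6 99.9]  rot [-0.0044  0.0009 -0.0014]
```

```bash
python3 -m crank '[{"delta_rot":[-0.004,0,0],"offset":[-0.006,0.004,0.03],"fingers":-0.2},{"delta_rot":[0,0,0],"offset":[0,0,0.035],"fingers":-0.2},{"delta_rot":[0,0,0],"offset":[0,0,0.02],"fingers":-0.2},{"delta_rot":[0,0,0],"offset":[0,0,0.007],"fingers":-0.2},{"delta_rot":[0,0,0],"offset":[0,0,0],"fingers":-0.2}]' 60
python3 -c "from h import *; goal(.50,-.33,.0226)"
```

```text
time_s: 11.58
eef_pos: [0.5044, -0.3285, 0.0342]
tool_rot: [1.0, -0.008, 0.002, 0.001]
contact_force: [0.4, 0.1, -2.2]
grip_width: 0.058
grasp_force: 64.7
t 11.57 pos [ 0.5044 -0.3285  0.0342] w 0.058 gf 64.7 F [ 0.4  0.1 -2.2]
 offset(tool) mm [-4.4  1.5 11.6]  rot [ 0.0021 -0.0048  0.0026]
```

```bash
python3 -m crank '[{"delta_rot":[0.002,-0.004,0],"offset":[0,0,0.005],"fingers":-0.2},{"delta_rot":[0,0,0],"offset":[0,0,0.003],"fingers":-0.2},{"delta_rot":[0,0,0],"offset":[0,0,0.001],"fingers":-0.2},{"delta_rot":[0,0,0],"offset":[0,0,0],"fingers":-0.2}]' 60
python3 -m crank '[{"delta_rot":[0,0,0],"offset":[0,0,0.001],"fingers":-0.2},{"delta_rot":[0,0,0],"offset":[0,0,0.001],"fingers":-0.2}]' 60
python3 -c "from h import *; goal(.50,-.33,.0226)"
```

```text
time_s: 12.08
eef_pos: [0.5037, -0.3288, 0.0245]
tool_rot: [1.0, -0.009, 0.0, -0.0]
contact_force: [0.2, 0.1, -1.9]
grip_width: 0.0578
grasp_force: 64.7
time_s: 12.32
eef_pos: [0.5039, -0.3288, 0.0232]
tool_rot: [1.0, -0.009, 0.0, 0.0]
contact_force: [-5.2, 1.9, 12.1]
grip_width: 0.0578
grasp_force: 66.1
t 12.32 pos [ 0.5039 -0.3288  0.0232] w 0.0578 gf 66.1 F [-5.2  1.9 12.1]
 offset(tool) mm [-3.9  1.2  0.6]  rot [ 0.0002 -0.0003  0.002 ]
```

```bash
python3 -m crank '[{"delta_rot":[0,0,0],"offset":[0,0,0],"fingers":0.5},{"delta_rot":[0,0,0],"offset":[0,0,0],"fingers":0.5},{"delta_rot":[0,0,0],"offset":[0,0,-0.01],"fingers":0.6},{"delta_rot":[0,0,0],"offset":[0,0,-0.06],"fingers":0.6},{"delta_rot":[0,0,0],"offset":[0.005,-0.06,-0.06],"fingers":0.6}]' 60
python3 -m crank '[{"delta_rot":[0,0,0],"offset":[0.007,-0.06,-0.03],"fingers":0.6},{"delta_rot":[0,0,0],"offset":[0.007,-0.06,0],"fingers":0.6},{"delta_rot":[0,0,0],"offset":[0.007,-0.06,0],"fingers":0.6},{"delta_rot":[0,0,0],"offset":[0.007,-0.06,0],"fingers":0.6},{"delta_rot":[0,0,0],"offset":[0.007,-0.06,0],"fingers":0.6}]' 60
python3 - <<'E'
from h import *
goal(.557,.2635,.12)
for c in ("top","side"):
    im=vision.read_camera(c)
    for n in ("keeper","strap","spring"):
        m,p=mask(c,n)
        if m is not None: print(c,n,round(p,2),m.sum(),rect(c,m,.012 if n=="keeper" else .103))
    if c=="top": cv2.imwrite("pics/t3.png",cv2.resize(im[80:240,180:480,::-1],None,fx=2.6,fy=2.6,interpolation=cv2.INTER_CUBIC))
E
```

```text
time_s: 12.95
eef_pos: [0.5076, -0.2886, 0.1394]
tool_rot: [1.0, -0.012, 0.001, 0.001]
contact_force: [1.5, 0.3, 0.0]
grip_width: 0.0682
grasp_force: 0.0
time_s: 13.58
eef_pos: [0.548, 0.0121, 0.1655]
tool_rot: [1.0, -0.009, 0.001, 0.0]
contact_force: [0.2, -0.5, -0.2]
grip_width: 0.0684
grasp_force: 0.0
t 13.57 pos [0.548  0.0121 0.1655] w 0.0684 gf 0.0 F [ 0.2 -0.5 -0.2]
 offset(tool) mm [   4.6 -251.6   45.4]  rot [ 0.0003 -0.0016  0.0018]
top keeper 0.58 335 ((494.19482421875, -328.70648193359375), (61.06666946411133, 68.54830169677734), 84.61921691894531)
top strap 0.57 715 ((558.578125, 263.8305358886719), (45.92140579223633, 157.01840209960938), 87.55419158935547)
top spring 0.61 63 ((549.75634765625, 250.9524383544922), (42.88114547729492, 33.02043533325195), 65.45368957519531)
side keeper 0.65 346 ((493.4740295410156, -330.2627258300781), (67.87874603271484, 68.3814926147461), 84.62482452392578)
side strap 0.79 224 ((533.9647216796875, 254.0414581298828), (65.51934814453125, 107.85555267333984), 83.53063201904297)
side spring 0.45 153 ((534.5733032226562, 174.30389404296875), (111.69429779052734, 35.74628829956055), 75.04373931884766)
```

View pics/t3.png

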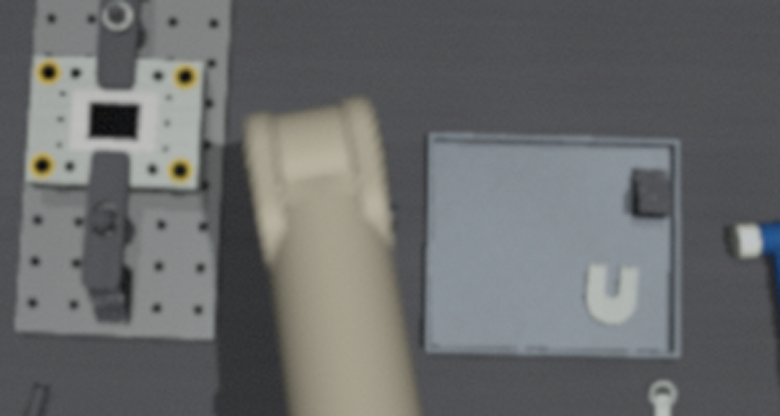

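```bash
python3 -m crank '[{"delta_rot":[0,0,0],"offset":[0.001,-0.06,0],"fingers":0.6},{"delta_rot":[0,0,0.01],"offset":[0.001,-0.06,0],"fingers":0.6},{"delta_rot":[0,0,0],"offset":[0.001,-0.06,0],"fingers":0.6},{"delta_rot":[0,0,0],"offset":[0.001,-0.06,0],"fingers":0.6},{"delta_rot":[0,0,0],"offset":[0,-0.01,0],"fingers":0.6}]' 60
python3 -c "from h import *; goal(.558,.2635,.1122,-1.7)"
```

```text
time_s: 14.6
eef_pos: [0.556, 0.2647, 0.1644]
tool_rot: [1.0, -0.011, -0.0, -0.001]
contact_force: [-0.9, -0.0, 0.8]
grip_width: 0.0683
grasp_force: 0.0
t 14.6 pos [0.556  0.2647 0.1644] w 0.0683 gf 0.0 F [-0.9 -0.   0.8]
 offset(tool) mm [ 2.1  1.3 52.2]  rot [-0.0027  0.001   0.0077]
```

```bash
python3 -m crank '[{"delta_rot":[-0.002,0,0.007],"offset":[0.002,0.001,0.02],"fingers":0.6},{"delta_rot":[0,0,0],"offset":[0,0,0.02],"fingers":0.6},{"delta_rot":[0,0,0],"offset":[0,0,0.01],"fingers":0.6},{"delta_rot":[0,0,0],"offset":[0,0,0],"fingers":0.6},{"delta_rot":[0,0,0],"offset":[0,0,0],"fingers":0.6}]' 40
python3 -c "from h import *; goal(.558,.2635,.1122,-1.7)"
```

```text
time_s: 15.22
eef_pos: [0.5598, 0.2583, 0.1149]
tool_rot: [1.0, -0.018, 0.0, 0.001]
contact_force: [0.1, 0.4, 0.1]
grip_width: 0.0687
grasp_force: 0.0
t 15.22 pos [0.5598 0.2583 0.1149] w 0.0687 gf 0.0 F [0.1 0.4 0.1]
 offset(tool) mm [-2.  -5.1  2.7]  rot [ 0.0018 -0.0009 -0.0056]
```

```bash
python3 -m crank '[{"delta_rot":[0,0,-0.004],"offset":[-0.002,-0.005,0.0025],"fingers":0.6},{"delta_rot":[0,0,0],"offset":[0,0,0],"fingers":0.6},{"delta_rot":[0,0,0],"offset":[0,0,0],"fingers":0.6}]' 40
python3 -c "from h import *; goal(.558,.2635,.1122,-1.7)"
```

```text
time_s: 15.6
eef_pos: [0.5574, 0.2643, 0.1121]
tool_rot: [1.0, -0.015, 0.0, 0.001]
contact_force: [0.4, 0.1, -0.4]
grip_width: 0.0684
grasp_force: 0.0
t 15.6 pos [0.5574 0.2643 0.1121] w 0.0684 gf 0.0 F [ 0.4  0.1 -0.4]
 offset(tool) mm [ 0.6  0.8 -0.1]  rot [ 0.0019 -0.0003  0.    ]
```

```bash
python3 -m crank '[{"delta_rot":[0,0,0],"offset":[0,0.0005,0],"fingers":0.3},{"delta_rot":[0,0,0],"offset":[0,0,0],"fingers":0.2},{"delta_rot":[0,0,0],"offset":[0,0,0],"fingers":0.1},{"delta_rot":[0,0,0],"offset":[0,0,0],"fingers":-0.4},{"delta_rot":[0,0,0],"offset":[0,0,0],"fingers":-0.4}]' 40
python3 -c "from h import *; goal(.558,.2635,.1122,-1.7)"
python3 -m crank '[{"delta_rot":[0,0,0],"offset":[0,0,0],"fingers":-0.4},{"delta_rot":[0,0,0],"offset":[0,0,-0.003],"fingers":-0.4},{"delta_rot":[0,0,0],"offset":[0,0,-0.003],"fingers":-0.4},{"delta_rot":[0,0,0],"offset":[0,0,0],"fingers":-0.4}]' 100
python3 -c "from h import *; goal(.558,.2635,.15,-1.7)"
```

```text
time_s: 16.23
eef_pos: [0.5577, 0.2643, 0.1126]
tool_rot: [1.0, -0.015, 0.001, 0.0]
contact_force: [0.0, 2.5, 5.4]
grip_width: 0.0451
grasp_force: 42.5
t 16.23 pos [0.5577 0.2643 0.1126] w 0.0451 gf 42.5 F [0.  2.5 5.4]
 offset(tool) mm [0.3 0.8 0.4]  rot [ 0.0008 -0.0011 -0.    ]
time_s: 16.73
eef_pos: [0.5572, 0.2629, 0.1173]
tool_rot: [1.0, -0.015, -0.0, 0.001]
contact_force: [-0.0, 1.3, -4.2]
grip_width: 0.0432
grasp_force: 102.2
t 16.73 pos [0.5572 0.2629 0.1173] w 0.0432 gf 102.2 F [-0.   1.3 -4.2]
 offset(tool) mm [  0.7  -0.5 -32.7]  rot [ 0.0029  0.0009 -0.001 ]
```

```bash
python3 -m crank '[{"delta_rot":[0,0,0],"offset":[0,0,-0.008],"fingers":-0.4},{"delta_rot":[0,0,0],"offset":[0,0,-0.008],"fingers":-0.4},{"delta_rot":[0,0,0],"offset":[0,0,-0.008],"fingers":-0.4}]' 100
python3 -m crank '[{"delta_rot":[0,0,0],"offset":[0,0,-0.01],"fingers":-0.4},{"delta_rot":[0,0,0],"offset":[0,0,-0.015],"fingers":-0.4},{"delta_rot":[0,0,0],"offset":[0,0,-0.03],"fingers":-0.4}]' 100
python3 -c "from h import *; goal(.55,-.19,.025,-1)"
```

```text
time_s: 17.1
eef_pos: [0.5576, 0.2637, 0.1428]
tool_rot: [1.0, -0.015, 0.0, 0.001]
contact_force: [-0.5, -0.2, -4.4]
grip_width: 0.0433
grasp_force: 102.2
time_s: 17.48
eef_pos: [0.5568, 0.2633, 0.197]
tool_rot: [1.0, -0.015, -0.001, 0.001]
contact_force: [-0.5, 0.1, -3.4]
grip_width: 0.0429
grasp_force: 102.4
t 17.48 pos [0.5568 0.2633 0.197 ] w 0.0429 gf 102.4 F [-0.5  0.1 -3.4]
 offset(tool) mm [  7.2 452.8 173.4]  rot [ 0.003   0.002  -0.0127]
```

```bash
python3 -m crank '[{"delta_rot":[0,0,0],"offset":[0.001,0.03,0],"fingers":-0.4},{"delta_rot":[0,0,0],"offset":[0.001,0.05,0],"fingers":-0.4},{"delta_rot":[0,0,0],"offset":[0.001,0.06,0],"fingers":-0.4},{"delta_rot":[0,0,0],"offset":[0.001,0.06,0],"fingers":-0.4},{"delta_rot":[0,0,-0.006],"offset":[0.001,0.06,0],"fingers":-0.4}]' 100 >/dev/null
python3 -m crank '[{"delta_rot":[0,0,-0.006],"offset":[0,0.06,0],"fingers":-0.4},{"delta_rot":[0,0,0],"offset":[0,0.06,0],"fingers":-0.4},{"delta_rot":[0,0,0],"offset":[0,0.05,0],"fingers":-0.4},{"delta_rot":[0,0,0],"offset":[0,0.02,0.02],"fingers":-0.4},{"delta_rot":[0,0,0],"offset":[0,0,0.03],"fingers":-0.4}]' 100
python3 -c "from h import *; goal(.55,-.19,.0256,-1)"
```

```text
time_s: 18.73
eef_pos: [0.5512, -0.189, 0.1483]
tool_rot: [1.0, -0.011, 0.001, 0.002]
contact_force: [0.9, 0.3, -5.3]
grip_width: 0.043
grasp_force: 102.6
t 18.73 pos [ 0.5512 -0.189   0.1483] w 0.043 gf 102.6 F [ 0.9  0.3 -5.3]
 offset(tool) mm [ -1.4   0.6 122.7]  rot [ 0.0034 -0.0024 -0.0043]
```

```bash
python3 -m crank '[{"delta_rot":[0.003,-0.002,-0.004],"offset":[0,0,0.04],"fingers":-0.4},{"delta_rot":[0,0,0],"offset":[0,0,0.04],"fingers":-0.4},{"delta_rot":[0,0,0],"offset":[0,0,0.025],"fingers":-0.4},{"delta_rot":[0,0,0],"offset":[0,0,0.008],"fingers":-0.4},{"delta_rot":[0,0,0],"offset":[0,0,0],"fingers":-0.4}]' 100
python3 -c "from h import *; goal(.55,-.19,.0256,-1)"
```

```text
time_s: 19.35
eef_pos: [0.551, -0.1859, 0.0351]
tool_rot: [1.0, -0.007, -0.001, -0.001]
contact_force: [0.7, 0.4, -4.5]
grip_width: 0.0432
grasp_force: 102.6
t 19.35 pos [ 0.551  -0.1859  0.0351] w 0.0432 gf 102.6 F [ 0.7  0.4 -4.5]
 offset(tool) mm [-0.9  4.2  9.4]  rot [-0.0014  0.0019  0.004 ]
```

```bash
python3 -m crank '[{"delta_rot":[0,0.002,0.003],"offset":[0,0.003,0.004],"fingers":-0.4},{"delta_rot":[0,0,0],"offset":[0,0,0.003],"fingers":-0.4},{"delta_rot":[0,0,0],"offset":[0,0,0.001],"fingers":-0.4},{"delta_rot":[0,0,0],"offset":[0,0,0],"fingers":-0.4}]' 100
python3 -m crank '[{"delta_rot":[0,0,0],"offset":[0,0,0.001],"fingers":-0.4},{"delta_rot":[0,0,0],"offset":[0,0,0],"fingers":-0.4}]' 100
python3 -c "from h import *; goal(.55,-.19,.0256,-1)"
```

```text
time_s: 19.85
eef_pos: [0.5506, -0.1893, 0.0269]
tool_rot: [1.0, -0.009, 0.0, -0.001]
contact_force: [-0.8, 0.4, -4.9]
grip_width: 0.0432
grasp_force: 102.6
time_s: 20.1
eef_pos: [0.5508, -0.1894, 0.0261]
tool_rot: [1.0, -0.009, 0.0, -0.0]
contact_force: [-0.5, 0.6, -2.1]
grip_width: 0.0429
grasp_force: 102.9
t 20.1 pos [ 0.5508 -0.1894  0.0261] w 0.0429 gf 102.9 F [-0.5  0.6 -2.1]
 offset(tool) mm [-0.8  0.7  0.5]  rot [-0.0009 -0.0004  0.0004]
```

Contact is starting (weight being taken off). I press down slightly more, then release.

```bash
python3 -m crank '[{"delta_rot":[0,0,0],"offset":[0,0,0.0006],"fingers":-0.4},{"delta_rot":[0,0,0],"offset":[0,0,0],"fingers":-0.4},{"delta_rot":[0,0,0],"offset":[0,0,0],"fingers":-0.4}]' 100
python3 -m crank '[{"delta_rot":[0,0,0],"offset":[0,0,0],"fingers":0.1},{"delta_rot":[0,0,0],"offset":[0,0,0],"fingers":0.2},{"delta_rot":[0,0,0],"offset":[0,0,-0.01],"fingers":0.4},{"delta_rot":[0,0,0],"offset":[0,0,-0.06],"fingers":0.4},{"delta_rot":[0,0,0],"offset":[0,0,-0.06],"fingers":0.4}]' 40
python3 -m crank '[{"delta_rot":[0,0,0],"offset":[0,-0.05,-0.04],"fingers":0.4},{"delta_rot":[0,0,0],"offset":[0,-0.06,0],"fingers":0.4},{"delta_rot":[0,0,0],"offset":[0,-0.06,0],"fingers":0.4}]' 40
python3 - <<'E'
from h import *
goal(.556,.2635,.25)
for c in ("top","side"):
    im=vision.read_camera(c)
    for n in ("keeper","strap","spring"):
        m,p=mask(c,n)
        if m is not None: print(c,n,round(p,2),m.sum(),rect(c,m,{"keeper":.012,"strap":.016,"spring":.0905}[n]))
    y0,y1,x0,x1=(50,220,170,290) if c=="top" else (110,210,270,400)
    a=cv2.resize(im[y0:y1,x0:x1,::-1],None,fx=3.4,fy=3.4,interpolation=cv2.INTER_CUBIC)
    if c=="top": A=a
    else:
        B=np.zeros((A.shape[0],a.shape[1],3),np.uint8);B[:a.shape[0]]=a; cv2.imwrite("pics/b4.png",np.hstack([A[:,:355],B]))
E
```

```text
time_s: 20.48
eef_pos: [0.5508, -0.1894, 0.026]
tool_rot: [1.0, -0.009, 0.0, -0.0]
contact_force: [-3.9, 0.7, 5.4]
grip_width: 0.0429
grasp_force: 103.8
time_s: 21.1
eef_pos: [0.5503, -0.1893, 0.157]
tool_rot: [1.0, -0.008, -0.0, -0.001]
contact_force: [0.8, -1.5, 1.0]
grip_width: 0.06
grasp_force: 0.0
time_s: 21.48
eef_pos: [0.5538, -0.0192, 0.1962]
tool_rot: [1.0, -0.009, 0.001, -0.0]
contact_force: [0.8, 0.9, -0.6]
grip_width: 0.0597
grasp_force: 0.0
t 21.48 pos [ 0.5538 -0.0192  0.1962] w 0.0597 gf 0.0 F [ 0.8  0.9 -0.6]
 offset(tool) mm [  -2.8 -282.7  -53.6]  rot [-0.0007 -0.0029  0.0012]
top keeper 0.69 409 ((492.3462219238281, -330.47332763671875), (65.67501068115234, 71.91185760498047), 87.12178039550781)
top strap 0.87 608 ((551.675048828125, -189.9715118408203), (45.43220520019531, 158.9625701904297), 88.52088165283203)
top spring 0.42 125 ((548.35791015625, 254.24725341796875), (42.347408294677734, 38.786800384521484), 59.9132194519043)
side keeper 0.72 362 ((492.2669372558594, -330.65081787109375), (68.29656219482422, 71.91600036621094), 85.72078704833984)
side strap 0.9 625 ((553.235595703125, -193.4221649169922), (60.83999252319336, 162.4238739013672), 89.31449127197266)
```

View pics/b4.png

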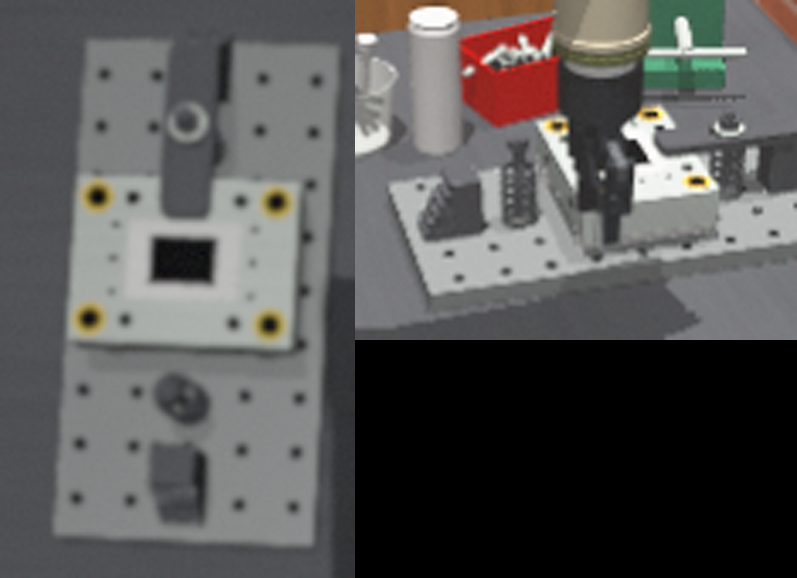

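```bash
python3 -m crank '[{"delta_rot":[0,0,0],"offset":[0,-0.06,0],"fingers":0.6},{"delta_rot":[0,0,0],"offset":[0,-0.06,0],"fingers":0.6},{"delta_rot":[0,0,0],"offset":[-0.001,-0.06,0],"fingers":0.6},{"delta_rot":[0,0,0],"offset":[-0.001,-0.06,0],"fingers":0.6},{"delta_rot":[0,0,0],"offset":[0,-0.03,0.01],"fingers":0.6}]' 40
python3 - <<'E'
from h import *
g=lambda a:(np.array(a)+.5)/3.4-.5
print("side tip",onz("side",g([(517-355,143)])+[270,110],.129)*1000, "spring mid",onz("side",g([(519-355,222)])+[270,110],.03)*1000)
print("top tip",onz("top",g([(182,400)])+[170,50],.129)*1000,"mouldcorners",onz("top",g([(296,349),(72,342)])+[170,50],.091)*1000)
print(proj("top",[[.556,.263,.129],[.556,.263,.0905],[.556,.263,.025]])*3.4-np.array([170,50])*3.4)
print((proj("side",[[.556,.263,.129],[.556,.263,.0905],[.556,.263,.025]])-[270,110])*3.4+[355,0])
goal(.5565,.263,.09)
E
```

```text
time_s: 22.5
eef_pos: [0.556, 0.2525, 0.1853]
tool_rot: [1.0, -0.008, 0.0, -0.002]
contact_force: [-0.2, -0.2, 0.2]
grip_width: 0.0682
grasp_force: 0.0
side tip [[552.79381493 250.28959446 129.        ]] spring mid [[554.62041344 252.32640734  30.        ]]
top tip [[545.13383969 249.34748072 129.        ]] mouldcorners [[597.10514154 158.70756149  91.        ]
 [600.01407851 357.20846166  91.        ]]
[[165.39008274 385.86911504]
 [174.91111813 392.23767932]
 [189.95686035 402.29971621]]
[[515.54235205 135.99239945]
 [515.8933698  167.57470488]
 [516.47132669 219.76078351]]
t 22.5 pos [0.556  0.2525 0.1853] w 0.0682 gf 0.0 F [-0.2 -0.2  0.2]
 offset(tool) mm [  0.3 -10.3  95.3]  rot [-0.0031 -0.001   0.0041]
```

```bash
python3 -m crank '[{"delta_rot":[-0.002,0,0.003],"offset":[0,-0.010,0],"fingers":0.6},{"delta_rot":[0,0,0],"offset":[0,0,0.03],"fingers":0.6},{"delta_rot":[0,0,0],"offset":[0,0,0.03],"fingers":0.6},{"delta_rot":[0,0,0],"offset":[0,0,0.015],"fingers":0.6},{"delta_rot":[0,0,0],"offset":[0,0,0],"fingers":0.6}]' 40
python3 -c "from h import *; goal(.5565,.263,.09)"
```

```text
time_s: 23.12
eef_pos: [0.5564, 0.2575, 0.109]
tool_rot: [1.0, -0.011, -0.001, 0.001]
contact_force: [0.6, 0.4, -0.2]
grip_width: 0.0684
grasp_force: 0.0
t 23.12 pos [0.5564 0.2575 0.109 ] w 0.0684 gf 0.0 F [ 0.6  0.4 -0.2]
 offset(tool) mm [ 0.  -5.5 18.9]  rot [ 0.0022  0.0015 -0.0029]
```

```bash
python3 -m crank '[{"delta_rot":[0.002,0.001,-0.002],"offset":[0,-0.0055,0.01],"fingers":0.6},{"delta_rot":[0,0,0],"offset":[0,0,0.009],"fingers":0.6},{"delta_rot":[0,0,0],"offset":[0,0,0],"fingers":0.6},{"delta_rot":[0,0,0],"offset":[0,0,0],"fingers":0.6}]' 40
python3 -c "from h import *; goal(.5565,.263,.09)"
```

```text
time_s: 23.62
eef_pos: [0.5565, 0.2647, 0.0909]
tool_rot: [1.0, -0.009, 0.001, -0.001]
contact_force: [0.5, 0.5, -0.6]
grip_width: 0.0686
grasp_force: 0.0
t 23.62 pos [0.5565 0.2647 0.0909] w 0.0686 gf 0.0 F [ 0.5  0.5 -0.6]
 offset(tool) mm [-0.   1.7  0.9]  rot [-0.0011 -0.0013  0.0011]
```

```bash
python3 -m crank '[{"delta_rot":[0,0,0],"offset":[0,0.0015,0],"fingers":0.4},{"delta_rot":[0,0,0],"offset":[0,0,0],"fingers":0.2},{"delta_rot":[0,0,0],"offset":[0,0,0],"fingers":0.05},{"delta_rot":[0,0,0],"offset":[0,0,0],"fingers":-0.4},{"delta_rot":[0,0,0],"offset":[0,0,0],"fingers":-0.4}]' 30
python3 -c "from h import *; goal(.5565,.263,.09)"
```

```text
time_s: 24.25
eef_pos: [0.5566, 0.2633, 0.0911]
tool_rot: [1.0, -0.009, 0.001, -0.001]
contact_force: [0.3, 0.2, 3.8]
grip_width: 0.0394
grasp_force: 30.0
t 24.25 pos [0.5566 0.2633 0.0911] w 0.0394 gf 30.0 F [0.3 0.2 3.8]
 offset(tool) mm [-0.1  0.4  1.1]  rot [-0.0014 -0.0017  0.0011]
```

```bash
python3 -m crank '[{"delta_rot":[0,0,0],"offset":[0,0,0],"fingers":-0.5},{"delta_rot":[0,0,0],"offset":[0,0,-0.004],"fingers":-0.5},{"delta_rot":[0,0,0],"offset":[0,0,-0.008],"fingers":-0.5},{"delta_rot":[0,0,0],"offset":[0,0,-0.012],"fingers":-0.5}]' 60
python3 -c "from h import *; goal(.5565,.2633,.21)"
```

```text
time_s: 24.75
eef_pos: [0.5561, 0.2629, 0.1149]
tool_rot: [1.0, -0.009, 0.0, -0.0]
contact_force: [-0.6, -0.1, 0.1]
grip_width: 0.0382
grasp_force: 60.2
t 24.75 pos [0.5561 0.2629 0.1149] w 0.0382 gf 60.2 F [-0.6 -0.1  0.1]
 offset(tool) mm [  0.4  -0.4 -95.1]  rot [-0.0006 -0.0001  0.001 ]
```

```bash
python3 -m crank '[{"delta_rot":[0,0,0],"offset":[0,0,-0.015],"fingers":-0.5},{"delta_rot":[0,0,0],"offset":[0,0,-0.015],"fingers":-0.5},{"delta_rot":[0,0,0],"offset":[0,0,-0.015],"fingers":-0.5}]' 60
python3 -c "from h import *; goal(.5565,.2633,.22)"
python3 -m crank '[{"delta_rot":[0,0,0],"offset":[0,0,-0.02],"fingers":-0.5},{"delta_rot":[0,0,0],"offset":[0,0,-0.02],"fingers":-0.5},{"delta_rot":[0,0,0],"offset":[0,0,-0.02],"fingers":-0.5},{"delta_rot":[0,0,0],"offset":[0,0,0],"fingers":-0.5}]' 60
python3 - <<'E'
from h import *
goal(.57,-.275,.072)
im=vision.read_camera("side"); a=cv2.resize(im[80:210,250:400,::-1],None,fx=4.5,fy=4.5,interpolation=cv2.INTER_CUBIC);cv2.imwrite("pics/s5.png",a)
E
```

```text
time_s: 25.12
eef_pos: [0.5564, 0.2632, 0.1611]
tool_rot: [1.0, -0.009, 0.001, -0.001]
contact_force: [-0.7, -0.3, -0.5]
grip_width: 0.0385
grasp_force: 60.2
t 25.12 pos [0.5564 0.2632 0.1611] w 0.0385 gf 60.2 F [-0.7 -0.3 -0.5]
 offset(tool) mm [  0.2  -0.2 -58.9]  rot [-0.0013 -0.0017  0.0011]
time_s: 25.62
eef_pos: [0.557, 0.2637, 0.222]
tool_rot: [1.0, -0.009, 0.002, -0.001]
contact_force: [-0.4, -0.0, -1.4]
grip_width: 0.0381
grasp_force: 60.2
t 25.62 pos [0.557  0.2637 0.222 ] w 0.0381 gf 60.2 F [-0.4 -0.  -1.4]
 offset(tool) mm [ 22.1 538.7 148.6]  rot [-0.0028 -0.0044  0.001 ]
```

View pics/s5.png

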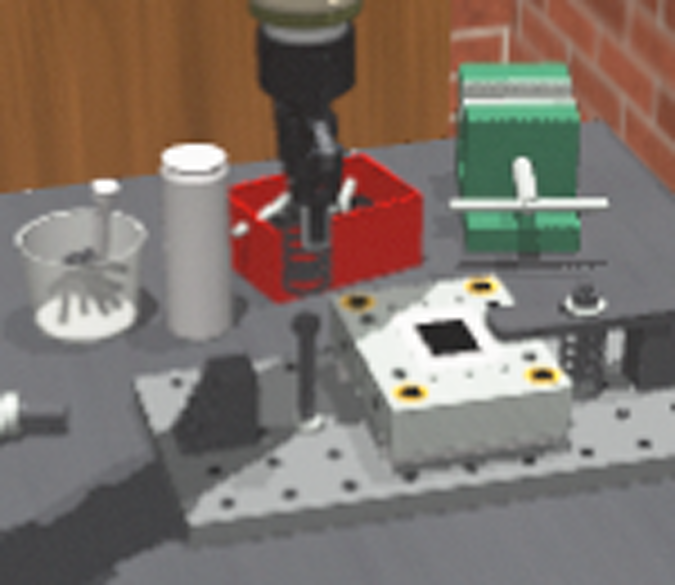

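```bash
python3 -m crank '[{"delta_rot":[0,0,0],"offset":[0.002,0.03,0],"fingers":-0.5},{"delta_rot":[0,0,0],"offset":[0.002,0.055,0],"fingers":-0.5},{"delta_rot":[0,0,0],"offset":[0.002,0.06,0],"fingers":-0.5},{"delta_rot":[0,0,0],"offset":[0.002,0.06,0],"fingers":-0.5},{"delta_rot":[0,0,0],"offset":[0.002,0.06,0],"fingers":-0.5}]' 60 >/dev/null
python3 -m crank '[{"delta_rot":[0,0,0],"offset":[0.002,0.06,0],"fingers":-0.5},{"delta_rot":[0,0,0],"offset":[0.002,0.06,0],"fingers":-0.5},{"delta_rot":[0,0,0],"offset":[0.002,0.06,0],"fingers":-0.5},{"delta_rot":[0,0,0],"offset":[0.002,0.055,0],"fingers":-0.5},{"delta_rot":[0,0,0],"offset":[0.002,0.035,0.03],"fingers":-0.5}]' 60 >/dev/null
python3 -m crank '[{"delta_rot":[0,0,0],"offset":[0,0,0.04],"fingers":-0.5},{"delta_rot":[0,0,0],"offset":[0,0,0.02],"fingers":-0.5},{"delta_rot":[0,0,0],"offset":[0,0,0],"fingers":-0.5},{"delta_rot":[0,0,0],"offset":[0,0,0],"fingers":-0.5}]' 60
python3 -c "from h import *; goal(.57,-.275,.070)"
```

```text
time_s: 27.42
eef_pos: [0.567, -0.2721, 0.1298]
tool_rot: [1.0, -0.009, 0.001, -0.0]
contact_force: [0.9, 0.4, -0.9]
grip_width: 0.0381
grasp_force: 60.3
t 27.43 pos [ 0.567  -0.2721  0.1298] w 0.0381 gf 60.3 F [ 0.9  0.4 -0.9]
 offset(tool) mm [ 3.   2.9 59.8]  rot [-0.0008 -0.0016  0.0013]
```

```bash
python3 -m crank '[{"delta_rot":[0,0,0],"offset":[0.002,0.002,0.025],"fingers":-0.5},{"delta_rot":[0,0,0],"offset":[0,0,0.022],"fingers":-0.5},{"delta_rot":[0,0,0],"offset":[0,0,0.007],"fingers":-0.5},{"delta_rot":[0,0,0],"offset":[0,0,0],"fingers":-0.5},{"delta_rot":[0,0,0],"offset":[0,0,0],"fingers":-0.5}]' 60
python3 -c "from h import *; goal(.57,-.275,.070)"
```

```text
time_s: 28.05
eef_pos: [0.5695, -0.2744, 0.0766]
tool_rot: [1.0, -0.009, 0.002, -0.0]
contact_force: [-1.0, 0.4, -0.4]
grip_width: 0.038
grasp_force: 60.3
t 28.05 pos [ 0.5695 -0.2744  0.0766] w 0.038 gf 60.3 F [-1.   0.4 -0.4]
 offset(tool) mm [0.5 0.6 6.6]  rot [-0.0002 -0.003   0.0012]
```

```bash
python3 -m crank '[{"delta_rot":[0,-0.002,0],"offset":[0,0,0.004],"fingers":-0.5},{"delta_rot":[0,0,0],"offset":[0,0,0.0015],"fingers":-0.5},{"delta_rot":[0,0,0],"offset":[0,0,0],"fingers":-0.5}]' 60
python3 -m crank '[{"delta_rot":[0,0,0],"offset":[0,0,0.001],"fingers":-0.5},{"delta_rot":[0,0,0],"offset":[0,0,0],"fingers":-0.5}]' 60
python3 -c "from h import *; goal(.57,-.275,.070)"
```

```text
time_s: 28.42
eef_pos: [0.569, -0.2742, 0.0703]
tool_rot: [1.0, -0.009, -0.0, -0.0]
contact_force: [-2.1, 0.9, 4.3]
grip_width: 0.038
grasp_force: 60.7
time_s: 28.68
eef_pos: [0.5694, -0.2741, 0.0702]
tool_rot: [1.0, -0.009, 0.0, -0.0]
contact_force: [-2.6, 1.2, 11.2]
grip_width: 0.038
grasp_force: 61.4
t 28.68 pos [ 0.5694 -0.2741  0.0702] w 0.038 gf 61.4 F [-2.6  1.2 11.2]
 offset(tool) mm [0.6 0.9 0.2]  rot [-0.0004 -0.0008  0.0013]
```

```bash
python3 -m crank '[{"delta_rot":[0,0,0],"offset":[0,0,-0.0005],"fingers":-0.5},{"delta_rot":[0,0,0],"offset":[0,0,0],"fingers":0},{"delta_rot":[0,0,0],"offset":[0,0,0],"fingers":0.1},{"delta_rot":[0,0,0],"offset":[0,0,0],"fingers":0.3},{"delta_rot":[0,0,0],"offset":[0,0,0],"fingers":0.3}]' 20
python3 -m crank '[{"delta_rot":[0,0,0],"offset":[0,0,-0.02],"fingers":0.3},{"delta_rot":[0,0,0],"offset":[0,0,-0.05],"fingers":0.3},{"delta_rot":[0,0,0],"offset":[0,0,-0.06],"fingers":0.3},{"delta_rot":[0,0,0],"offset":[0,0,-0.06],"fingers":0.3},{"delta_rot":[0,0,0],"offset":[0,-0.06,0],"fingers":0.3}]'
python3 -m crank '[{"delta_rot":[0,0,0],"offset":[0,-0.06,0],"fingers":0.3},{"delta_rot":[0,0,0],"offset":[0,-0.06,0],"fingers":0.3},{"delta_rot":[0,0,0],"offset":[0,-0.06,0],"fingers":0.3},{"delta_rot":[0,0,0],"offset":[0,-0.03,0],"fingers":0.3},{"delta_rot":[0,0,0],"offset":[0,0,0],"fingers":0.3}]'
python3 - <<'E'
from h import *
for c in ("top","side"):
    im=vision.read_camera(c)
    for n,z in (("keeper",.012),("strap",.016),("spring",.0695),("block",.044),("bolt",.02)):
        m,p=mask(c,n)
        if m is not None: print(c,n,round(p,2),m.sum(),np.round(sum(map(lambda q:list(q) if isinstance(q,tuple) else [q],rect(c,m,z)),[]),0))
    a=im[110:260,180:480,::-1] if c=="top" else im[200:330,280:450,::-1]
    a=cv2.resize(a,(400,int(400*a.shape[0]/a.shape[1])),interpolation=cv2.INTER_CUBIC)
    B=np.zeros((310,400,3),np.uint8);B[:a.shape[0]]=a[:310]; A=B if c=="top" else np.hstack([A,B])
cv2.imwrite("pics/f6.png",A); goal(.5,0,.2)
E
```

```text
time_s: 29.3
eef_pos: [0.5686, -0.2742, 0.0689]
tool_rot: [1.0, -0.009, -0.001, -0.001]
contact_force: [-0.2, -0.0, 0.2]
grip_width: 0.0556
grasp_force: 0.0
time_s: 29.92
eef_pos: [0.5714, -0.22, 0.2669]
tool_rot: [1.0, -0.014, 0.005, 0.003]
contact_force: [2.2, 0.9, -1.0]
grip_width: 0.0556
grasp_force: 0.0
time_s: 30.55
eef_pos: [0.5737, -0.0004, 0.2613]
tool_rot: [1.0, -0.006, 0.001, -0.001]
contact_force: [0.2, 0.1, 0.5]
grip_width: 0.0555
grasp_force: 0.0
top keeper 0.68 339 [ 494. -329.   62.   68.   87.]
top strap 0.73 380 [ 289. -389.  194.   37.    1.]
top spring 0.59 198 [ 565. -270.   43.   54.   46.]
top block 0.85 291 [ 611. -369.   63.   44.   -0.]
side keeper 0.64 375 [ 492. -330.   69.   71.   85.]
side strap 0.64 557 [ 553. -193.  164.   62.    1.]
side spring 0.63 332 [ 556. -304.  110.   38.   67.]
side block 0.65 324 [ 603. -387.   72.   61.   88.]
side bolt 0.54 194 [587. -13.  32. 128.  87.]
t 31.15 pos [ 0.5737 -0.0046  0.2593] w 0.0556 gf 0.0 F [ 0.9 -0.2 -0.2]
 offset(tool) mm [-73.7  -3.2  59.4]  rot [-0.0011  0.0011  0.0006]
```

View pics/f6.png

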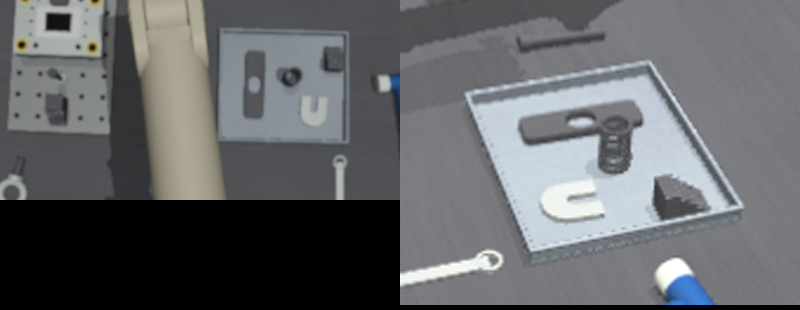

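The strap lies flat in the tray at (255,85), the washer lies flat at (314,110) and the spring stands upright at (290,76). Block, bolt and the rest have not moved, and the arm is clear.

```bash
python3 -c "
from plant import ticket; print(ticket.hand_in())"
```

```text
the job is handed in; nothing more can be done
None
```

I stripped the near clamp in the order asked and handed the job in after about 31 s: washer and strap lie flat and the spring stands on end in the tray, the nut is still on the stud, and the bystanders in the last pictures had not moved; the judge's result is not shown to me.

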